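Pack the tube carrier and clamp the sample box shut

TASK

Put the white tube carrier with the fin-shaped handle upright into the grey sample box on the bench, then put the box's loose lid on so that it sits fully home, and last swing the steel bail over the lid all the way down. Set the carrier and the lid down rather than dropping them, keep the carrier from tipping over, and leave the other things on the bench where they are.

Things in the scene. Friction and masses are not known exactly. Their poses are not given: they have to be found in the camera images.
- box: open grey box screwed to the bench, outer 130 (x) x 170 (y) x 88 tall, walls and floor 10 thick (inside 110 x 150, 78 deep). Origin: centre of its underside, on the bench; z up. Its +x side is the back, with the bail's hinge ears (12 x 10, at x 80, y +-60, up to z 114). Steel strips 4 tall run along its short ends, out to y +-102. Place and yaw vary; it never moves in a run.
- carrier: loose white carrier with ten capped tubes, 54 (x) x 104 (y), 0.14 to 0.28 kg. Origin: centre of its underside; z up. Caps up to z 36; along its middle an upright fin handle, 10 thick (x), 70 long (y), up to z 66: pinch it across its thickness above the caps. Goes in with its long side along the box's; on the box's floor its origin is 10 above the box's.
- lid: loose grey lid lying right way up on the bench, 0.2 to 0.4 kg. Origin: centre of its underside; z up. Plug 96 x 136, from z 4 to 8 102 x 142 (4 clearance all round in the box); plate 136 (x) x 176 (y), z 8 to 18; handle bar 14 thick (x), 80 long (y), z 35 to 53, on posts at y +-34. Fully home the plate rests on the rim, lid origin 80 above the box's; either way round.
- bail (a joint): angle (rad) of the steel bail, a U of round bar hinged at the box's back about the box's y axis: 0 = flat over the seated lid (fully down), pi/2 = upright, 1.75 to 1.95 at the start (open, leaning back), stop at 2.0. Stiff hinge (0.22 N m friction) holds it where left; about 2 N at the cross bar moves it. Arms 8 dia. at y +-60 pass either side of the lid's handle.
- bail_bar (a point): middle of the bail's cross bar, a round bar 10 dia. and 120 long, parallel to the box's y axis, 179 from the hinge axis. With the bail down it lies 35 in front of the box's -x wall, 103.5 above the bench.
- bail_hinge (a point): middle of the bail's hinge axis, fixed to the box at x = 79, y = 0, z = 103.5 of the box's frame; its axes are the box's.
- tip_box: bystander, to be left alone: pipette tip box, clear with a yellow top, 85 x 120 x 56 tall (mm); origin at the centre of its underside
- reagent_bottle: bystander, to be left alone: glass bottle, 70 dia., 145 tall (mm); origin at the centre of its underside
- beaker: bystander, to be left alone: glass beaker, 68 dia., 85 tall (mm); origin at the centre of its underside
- pipette: bystander, to be left alone: hand pipette lying flat, about 240 long, 26 tall (mm); origin at the centre of its underside
- timer: bystander, to be left alone: small white bench timer, 55 x 65 x 20 tall (mm); origin at the centre of its underside
- tape_roll: bystander, to be left alone: roll of paper tape lying flat, 72 dia., 19 tall (mm); origin at the centre of its underside
- tube_rack: bystander, to be left alone: plain blue tube rack without a handle, 70 x 130 x 45 tall (mm); origin at the centre of its underside
Things that resemble listed ones, but are neither listed nor needed, are in the scene too. What is shaped like the carrier but orange or red is not meant. What is shaped like the box but red is not meant.

How it is judged:
On the way, in this order (a step that is already met when the one before it is completed fails the run):
1. the carrier stands upright on the floor of the box, let go, with the box still open (horizontal distance between carrier and box below 0.05 m and z of carrier in the frame of box between 0.004 and 0.015 m and angle between carrier's own z axis and vertical below 0.12 rad and contact force between the fingers and carrier below 0.3 N and value of joint bail above 0.8 rad), for 0.2 s.
2. the lid sits fully home on the box, let go, with the bail not yet over it (horizontal distance between lid and box below 0.01 m and z of lid in the frame of box between 0.075 and 0.084 m and angle between lid's own z axis and vertical below 0.04 rad and angle between the y axis of lid and the y axis of box, either way round below 0.12 rad and contact force between the fingers and lid below 0.3 N and value of joint bail above 0.4 rad), for 0.2 s.
3. the bail is swung all the way down over the lid (value of joint bail below 0.07 rad), for 0.2 s.
At the end, for the whole second after the job is handed in: The carrier stands upright (within 0.12 rad) on the box's floor, within 50 mm of its centre; the lid lies level on the rim (centred within 10 mm, its origin 75 to 84 mm above the box's, long sides parallel within 0.12 rad); the bail is down (joint below 0.07 rad); everything is released and at rest (horizontal distance between carrier and box below 0.05 m and z of carrier in the frame of box between 0.004 and 0.015 m and angle between carrier's own z axis and vertical below 0.12 rad and horizontal distance between lid and box below 0.01 m and z of lid in the frame of box between 0.075 and 0.084 m and angle between lid's own z axis and vertical below 0.04 rad and angle between the y axis of lid and the y axis of box, either way round below 0.12 rad and value of joint bail below 0.07 rad and linear speed of each of carrier, lid below 0.03 m/s and contact force between the fingers and lid below 0.3 N and contact force between the fingers and bail below 0.3 N); the robot touches nothing.
It fails at once if the carrier is tipped by more than 0.7 rad (angle between carrier's own z axis and vertical above 0.7 rad).
It fails at once if the carrier or the lid is dropped (falls freely, faster than 0.75 m/s) ((contact force between the fingers and carrier below 0.05 N and linear speed of carrier above 0.75 m/s) or (contact force between the fingers and lid below 0.05 N and linear speed of lid above 0.75 m/s)).
It fails at once if another thing on the bench is moved by more than 30 mm (distance of any of tip_box, reagent_bottle, beaker, pipette, timer, tape_roll, tube_rack from where it was at the start of the episode above 0.03 m).
It also fails if it takes over 72 s, if anything falls off the work surface, if the arm or the gripper's body presses on something with over 40 N, if the wrist force passes 120 N, or if a joint passes its speed limit or range.

ROBOT

A 7-joint arm with a two-finger parallel gripper is mounted at the origin on the work surface. World frame = base frame: x ahead of the robot, y to its left, z up, the work surface at z = 0. Lengths are in m, angles in rad, forces in N, time in s.
With the tool pointing down it reaches from about 0.4 to 0.75 m from the base axis. Payload 19.5 kg.
Tool frame: the origin (TCP) lies between the finger pads; the fingertips stand 11 mm ahead of it and the grasp point (between the pads) lies 8 mm behind it; z points along the fingers, y is the line along which they close (so a half turn about z gives the same grasp; the last joint's range is limited). The gripper opens to 85 mm and grips with 20 to 120 N. Pads are 22 mm wide; open, the fingers measure 114 mm over their backs; the gripper's body (76 mm by 85 mm) begins 54 mm behind the grasp point. The pads swing forward as they close: fully open they stand 13 mm farther back than shut.
Start: joints at [-1.374, 0.707, -0.028, 1.485, 0.022, 0.951, -0.075], TCP at [0.136, 0.559, 0.206] pointing down, gripper open.
Joint ranges: [-2.71, 2.71], [-0.32, 2.16], [-1.57, 1.52], [0, 2.45], [-1.46, 4.6], [0, 2.02], [-2.83, 2.83]. Speed limits (rad/s): [1.89, 1.89, 2.57, 2.57, 3.01, 3.01, 3.01].

INTERFACE

Orientations are given as a rotation vector (axis times angle).
In Python, from rig import readout, eyes, job_done gives the robot as it stands.
- The arm moves only by the shell command python3 -m creep 'ROWS'. ROWS is JSON, a list of rows, each a list of 3 entries, a list of its own where there are three numbers: the shift along the tool's x, y, z in m, then the turn about the tool's z in rad, then the finger opening in m, from 0 to 0.0854. A call has 1 to 20 rows; each row shifts and turns the commanded pose from where the row before left it, along the tool's axes as they then stand; what a row does not reach is not made up. A row lasts 1/10 s, in which the tool goes at most 50 mm and 8.59 degrees, less where a joint would pass 70% of its speed; a pose out of reach is approached as far as the arm can. A call is refused whole if a number of a shift passes 0.05 or a number of a turn 0.15, either way. A call with a gripper value outside its range is refused whole. The fingers move at their own pace and stop on an object; the grip force is fixed at half the most. Time passes only in rows, so rows that do not move let the fingers close. It gives the time, the measured TCP pose, the force, the opening and the grip force at its end, in the units of the state.
- readout.get_obs(): the state, without advancing time (a new reading comes with each control period).
- eyes.get_image(name): name is "scene" or "top" or "wrist"; returns (picture, depth): 480x640x3 uint8, red, green, blue; 480x640 float32, m along the optical axis (not along the pixel's ray), 0 where there is no reading.
- eyes.camera_info(name): a dict with "fx", "fy", "cx", "cy" (pixels), "world_from_camera" (4x4, takes a point from camera to world coordinates). Camera axes: x right, y down, z forward; pixel columns grow to the right and rows downward; lengths in m; the calibration is good to about 2 mm. A picture is of the moment at which its call begins: read the wrist's pose just before it. camera_info takes no time and is no camera call; for the wrist camera it gives the pose at the moment of the call.
- job_done(): hands the job in; it is judged then, once.
The state is a dict: "clock": time; "q": joint angles; "joint_vel": joint speeds; "tau": joint torques, N m; "ee_pos": TCP position; "eef_rot": TCP orientation; "ft_force": force on the tool from outside, world axes, zero at the start; "moment": the same for the moment, N m; "gripper_width": opening from 0.0 (shut) to 1.0 (fully open); "gripper_force": force on a finger pad.
Only numpy, scipy, OpenCV 4.12 (cv2) and the standard library are available. Lean on these libraries where they do the work, as an engineer would, in place of code of your own. Each camera call takes 0.05 s, during which the arm holds its last target. There are 200 camera calls.

## Working session

There is one attempt and no reset: what is moved stays moved. The work goes in short steps, Python scripts to look and compute and a shell command to move; the robot and the scene stay as the last step left them, time stands still between calls to the robot, and variables do not carry over. Pictures are saved under pics/ and viewed, at most 10 in all, crops included, and the job is handed in when it is done.

```bash
mkdir -p pics; ls
python3 - <<'E'
from rig import readout, eyes
import cv2,numpy as np
print(readout.get_obs())
for n in ["scene","top"]:
    im,d=eyes.get_image(n); c=eyes.camera_info(n)
    np.savez(f"{n}0.npz",im=im,d=d,T=c["world_from_camera"],K=[c["fx"],c["fy"],c["cx"],c["cy"]])
    cv2.imwrite(f"pics/{n}0.png",im[:,:,::-1]); print(n,c,(d>0).mean())
E
```

```text
pics
{'clock': 0.0, 'q': array([-1.37369377,  0.70711411, -0.02761522,  1.48499964,  0.02200416,
        0.95086827, -0.07548235]), 'joint_vel': array([-0.00025636, -0.00014206, -0.00108342, -0.00124738,  0.00164938,
       -0.00067167,  0.00148819]), 'tau': array([-2.56370386e-04, -8.83207941e+01,  1.23475503e+00, -2.36166072e+01,
        1.68738031e-02,  6.57082972e-03, -1.23360880e-05]), 'ee_pos': array([0.13594603, 0.55840494, 0.20542095]), 'eef_rot': array([-3.74179235e-01, -3.11913756e+00,  1.70102777e-03]), 'ft_force': array([0.72907343, 0.16267553, 0.74118244]), 'moment': array([ 1.44157579e-02,  7.50278038e-05, -1.60093933e-02]), 'gripper_force': 0.0, 'gripper_width': 1.0014363044948207}
scene {'fx': 539.5643040860855, 'fy': 539.5643040860855, 'cx': 320.8771490002155, 'cy': 238.199269150958, 'world_from_camera': array([[ 0.88661799,  0.24555429, -0.39193319,  0.99499813],
       [ 0.4624986 , -0.4741899 ,  0.74915885, -1.02785746],
       [-0.00189159, -0.84548627, -0.53399382,  0.82294366],
       [ 0.        ,  0.        ,  0.        ,  1.        ]])} 0.994365234375
top {'fx': 555.9427630989426, 'fy': 555.9427630989426, 'cx': 326.73480333382463, 'cy': 243.84466641206095, 'world_from_camera': array([[ 0.01814199, -0.99594246,  0.0881447 ,  0.31825791],
       [-0.99981624, -0.01752496,  0.00776911, -0.00234022],
       [-0.00619286, -0.08826945, -0.99607738,  1.84361978],
       [ 0.        ,  0.        ,  0.        ,  1.        ]])} 0.9959407552083334
```

View pics/scene0.png

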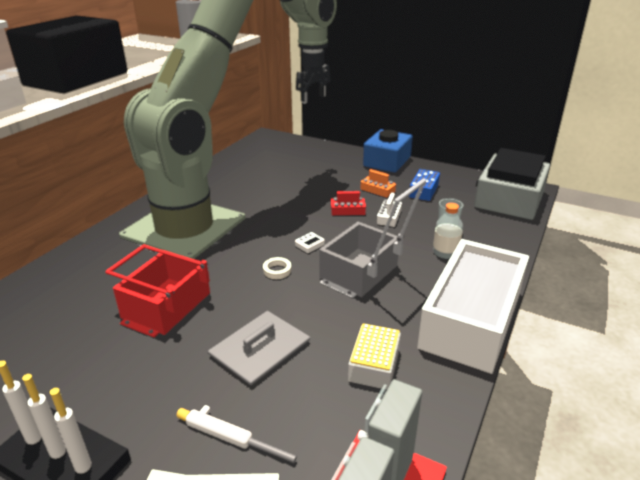

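View pics/top0.png

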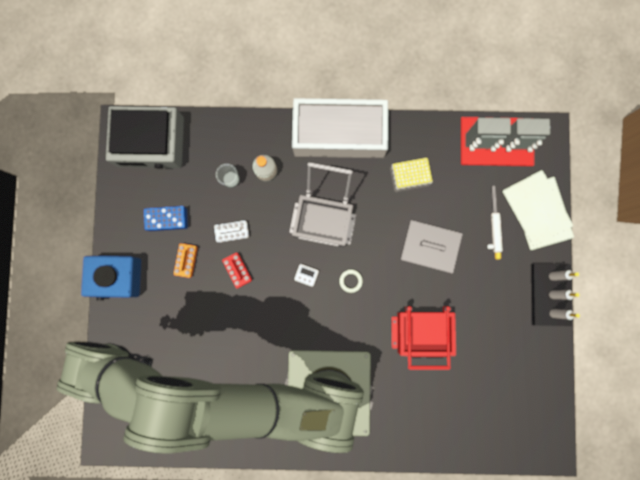

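The scene and top views show the carrier at top px (231,231), the box at (323,218) with the bail leaning back to (330,166), and the lid at (432,246). The orange and red look-alikes are at (186,260), (236,270) and (427,335).

```bash
cat > h.py <<'E'
import numpy as np,cv2
from rig import readout,eyes
from scipy.spatial.transform import Rotation as R
def load(n):
    z=np.load(n+".npz"); return z["im"],z["d"],z["T"],z["K"]
def grab(n,name):
    c=eyes.camera_info(n); im,d=eyes.get_image(n)
    np.savez(name+".npz",im=im,d=d,T=c["world_from_camera"],K=[c["fx"],c["fy"],c["cx"],c["cy"]])
    cv2.imwrite(f"pics/{name}.png",im[:,:,::-1]); return load(name)
def cloud(im,d,T,K):
    v,u=np.mgrid[:480,:640]
    P=np.stack([(u-K[2])/K[0]*d,(v-K[3])/K[1]*d,d],-1)@T[:3,:3].T+T[:3,3]
    P[d<=0]=np.nan; return P
def ray(uv,z,T,K):
    uv=np.atleast_2d(uv).astype(float)
    r=np.c_[(uv[:,0]-K[2])/K[0],(uv[:,1]-K[3])/K[1],np.ones(len(uv))]@T[:3,:3].T
    return T[:3,3]+r*((z-T[2,3])/r[:,2])[:,None]
def rect(xy):
    """min-area rect in mm: centre, sizes(long,short), yaw of long side (deg)"""
    b=cv2.boxPoints(cv2.minAreaRect((xy*1000).astype(np.float32)))
    e=[b[1]-b[0],b[2]-b[1]]; e.sort(key=lambda a:-np.hypot(*a))
    return b.mean(0).round(1),[round(float(np.hypot(*a)),1) for a in e],round(float(np.degrees(np.arctan2(e[0][1],e[0][0]))%180),1)
def tool():
    o=readout.get_obs(); return o["ee_pos"],R.from_rotvec(o["eef_rot"]).as_matrix(),o
E
python3 - <<'E'
from h import *
for n,win in [("top0",dict(carrier=(205,212,258,252),box=(280,185,365,255),lid=(395,210,470,280),bail=(300,155,360,185))),]:
    im,d,T,K=load(n); P=cloud(im,d,T,K)
    print("bench z",np.nanmedian(P[300:310,480:520,2]))
    for k,(a,b,c,e) in win.items():
        p=P[b:e,a:c].reshape(-1,3); z=p[:,2]
        h=np.histogram(z[~np.isnan(z)],bins=np.arange(-.01,.3,.01)); print(k,[(round(x*1000),int(y)) for x,y in zip(h[1],h[0]) if y])
        for lo,hi in dict(carrier=[(.02,.08),(.05,.075)],box=[(.08,.096)],lid=[(.01,.07),(.04,.06)],bail=[(.2,.31)])[k]:
            q=p[(z>lo)&(z<hi)]
            if len(q)>4: print("  ",lo,hi,len(q),rect(q[:,:2]),"zmed",np.median(q[:,2]).round(4))
E
```

```text
bench z 0.0017424857718990605
carrier [(-10, 781), (0, 736), (10, 39), (20, 187), (30, 218), (40, 35), (50, 18), (60, 48), (70, 14)]
   0.02 0.08 520 (array([517.1, 328.9], dtype=float32), [105.5, 55.9], 99.8) zmed 0.0323
   0.05 0.075 76 (array([523.8, 328.9], dtype=float32), [70.6, 23.8], 98.8) zmed 0.0637
box [(-10, 1651), (0, 2404), (10, 820), (20, 57), (30, 34), (40, 36), (50, 44), (60, 59), (70, 89), (80, 411), (90, 177), (100, 24), (110, 14), (120, 7), (130, 13), (140, 6), (150, 7), (160, 3), (170, 5), (180, 4), (190, 3), (200, 2)]
   0.08 0.096 572 (array([556.1,  28.2], dtype=float32), [170.1, 140.6], 79.8) zmed 0.0875
lid [(-10, 1307), (0, 1697), (10, 1289), (20, 776), (30, 17), (40, 40), (50, 70), (60, 3)]
   0.01 0.07 2195 (array([ 485.9, -335.4], dtype=float32), [245.3, 226.1], 89.6) zmed 0.019
   0.04 0.06 110 (array([ 479. , -331.1], dtype=float32), [79.9, 15.0], 75.5) zmed 0.052
bail [(-10, 713), (0, 745), (10, 62), (20, 11), (150, 2), (160, 5), (170, 6), (180, 2), (190, 6), (200, 8), (210, 10), (220, 7), (230, 6), (240, 7), (250, 8), (260, 8), (270, 81), (280, 75)]
   0.2 0.31 210 (array([667.4,   8.7], dtype=float32), [128.1, 28.6], 80.4) zmed 0.278
```

```bash
python3 -m creep '[[[-0.0268,-0.0083,0],0,0.0854],[[-0.0268,-0.0083,0],0,0.0854],[[-0.0268,-0.0083,0],0,0.0854],[[-0.0268,-0.0083,0],0,0.0854],[[-0.0268,-0.0083,0],0,0.0854],[[-0.0268,-0.0083,0],0,0.0854],[[-0.0268,-0.0083,0],0,0.0854],[[-0.0268,-0.0083,0],0,0.0854],[[-0.0268,-0.0083,0],0,0.0854],[[-0.0268,-0.0083,0],0,0.0854],[[-0.0268,-0.0083,0],0,0.0854],[[-0.0268,-0.0083,0],0,0.0854],[[-0.0268,-0.0083,0],0,0.0854],[[-0.0268,-0.0083,0],0,0.0854],[[-0.0268,-0.0083,0],0,0.0854],[[-0.0268,-0.0083,0],0,0.0854],[[0,0,0],0.14,0.0854],[[0,0,0],0.14,0.0854],[[0,0,0],0.14,0.0854],[[0,0,0],0.14,0.0854]]'
python3 -m creep '[[[0,0,0],0.14,0.0854],[[0,0,0],0.14,0.0854],[[0,0,0],0.14,0.0854],[[0,0,0],0.14,0.0854],[[0,0,0],0.047,0.0854],[[0,0,0],0,0.0854],[[0,0,0],0,0.0854],[[0,0,0],0,0.0854]]'
python3 - <<'E'
from h import *
p,Rm,o=tool(); print(p,Rm.round(3),o["q"].round(2))
im,d,T,K=grab("wrist","w1"); P=cloud(im,d,T,K); z=P[...,2]
print("bench",np.nanpercentile(z,20))
m=np.hypot(P[...,0]-.52,P[...,1]-.329)<.07
for lo,hi in [(.02,.08),(.05,.075)]:
    q=P[m&(z>lo)&(z<hi)]; print(len(q),rect(q[:,:2]) if len(q)>5 else 0)
E
```

```text
clock: 2.1
ee_pos: [0.5211, 0.3281, 0.2056]
eef_rot: [-1.23, -2.89, 0.001]
ft_force: [0.3, -0.0, 0.6]
gripper_width: 1.0
gripper_force: 0.0
clock: 2.9
ee_pos: [0.5212, 0.3281, 0.2058]
eef_rot: [-2.029, -2.398, 0.0]
ft_force: [0.2, 0.2, -0.1]
gripper_width: 1.003
gripper_force: 0.0
[0.52119183 0.32812873 0.20578138] [[-0.166  0.986 -0.   ]
 [ 0.986  0.166 -0.   ]
 [-0.    -0.    -1.   ]] [-0.72  0.79  0.24  1.33 -0.2   1.05 -0.29]
bench -0.0012278383430807227
5598 (array([517.8, 331.6], dtype=float32), [103.8, 55.1], 100.5)
846 (array([517.8, 331.6], dtype=float32), [69.7, 10.0], 100.6)
```

View pics/w1.png

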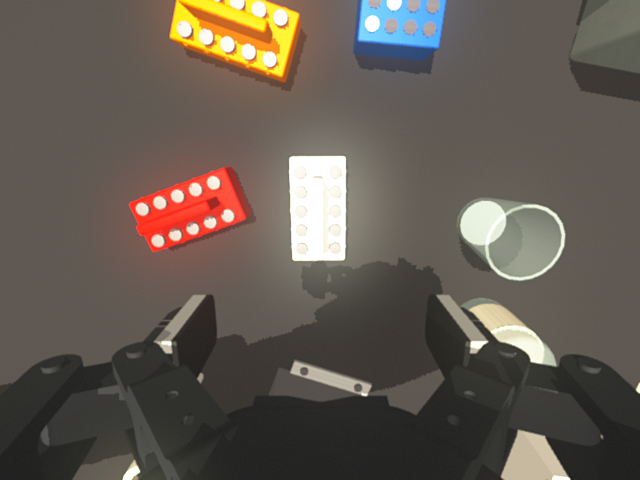

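The wrist view shows the white carrier at px (318,208) with its fin, between the red look-alike at (190,210) and the beaker. The measured sizes, 103.8 x 55.1 and fin 69.7 x 10.0, match the listed ones.

```bash
python3 -m creep '[[[0.004,-0.0028,0],-0.018,0.05],[[0,0,0.022],0,0.05],[[0,0,0.022],0,0.05],[[0,0,0.022],0,0.05],[[0,0,0.022],0,0.05],[[0,0,0.022],0,0.05],[[0,0,0.022],0,0.05],[[0,0,0.012],0,0.05],[[0,0,0.008],0,0.05],[[0,0,0],0,0.05],[[0,0,0],0,0.0],[[0,0,0],0,0.0],[[0,0,0],0,0.0],[[0,0,0],0,0.0],[[0,0,0],0,0.0],[[0,0,0],0,0.0],[[0,0,0],0,0.0],[[0,0,0],0,0.0]]'
python3 -m creep '[[[0,0,-0.005],0,0.0],[[0,0,-0.015],0,0.0],[[0,0,-0.02],0,0.0],[[0,0,-0.02],0,0.0],[[0,0,-0.02],0,0.0],[[0,0,-0.02],0,0.0],[[0,0,-0.02],0,0.0],[[0,0,-0.02],0,0.0],[[0,0,-0.015],0,0.0],[[0,0,0],0,0.0]]'
```

```text
clock: 4.75
ee_pos: [0.5178, 0.3317, 0.0539]
eef_rot: [2.009, 2.415, -0.0]
ft_force: [0.2, 0.1, 0.2]
gripper_width: 0.004
gripper_force: 0.0
clock: 5.75
ee_pos: [0.5185, 0.332, 0.2111]
eef_rot: [2.009, 2.414, 0.005]
ft_force: [0.8, 0.0, -0.7]
gripper_width: 0.004
gripper_force: 0.0
```

Run:
```python
from h import *
p,Rm,o=tool(); print(p,o["ft_force"])
im,d,T,K=grab("wrist","w2"); P=cloud(im,d,T,K); z=P[...,2]
m=np.hypot(P[...,0]-.52,P[...,1]-.329)<.07
for lo,hi in [(.02,.08),(.05,.075)]:
    q=P[m&(z>lo)&(z<hi)]; print(len(q),rect(q[:,:2]) if len(q)>5 else 0, np.percentile(q[:,2],[5,50,95]))
```

```text
[0.51845161 0.33195458 0.21106741] [ 0.84033744  0.01187711 -0.65767509]
5373 (array([517.7, 332. ], dtype=float32), [102.9, 55.1], 100.0) [0.02795969 0.02991361 0.06533964]
830 (array([517.9, 331.6], dtype=float32), [70.0, 9.4], 100.3) [0.06317799 0.06497155 0.06622554]
```

View pics/w2.png

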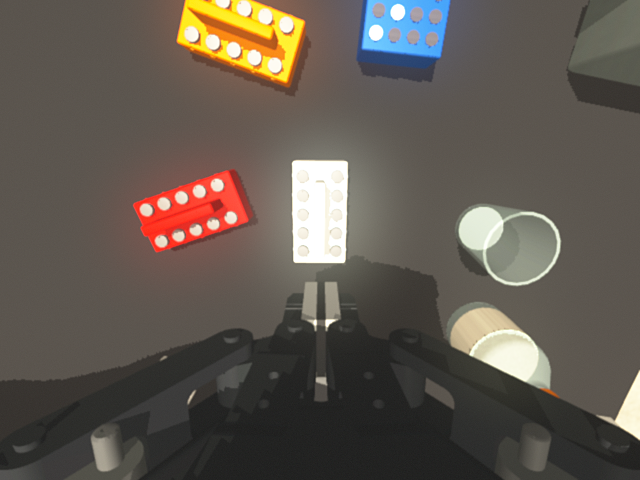

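The carrier at px (320,210) hasn't moved. The fingers at (320,300) are shut and empty, so I'll check where they really are.

Run:
```python
from h import *
im,d,T,K=load("w2"); P=cloud(im,d,T,K)
for uv in [(311,284),(333,284),(311,300),(333,300),(311,320),(322,300),(320,340),(310,385)]: print(uv,P[uv[1],uv[0]].round(4),d[uv[1],uv[0]].round(3))
print(T.round(3))
for n in("scene","top"):
    im,d,T,K=grab(n,n+"1"); P=cloud(im,d,T,K); z=P[...,2]
    m=(np.hypot(P[...,0]-.518,P[...,1]-.332)<.12)&(z>.12)&(z<.27)
    q=P[m]; print(n,len(q))
    for a in np.arange(.15,.27,.01):
        s=q[(q[:,2]>a)&(q[:,2]<a+.01)]
        if len(s)>3: print(round(a,2),len(s),s.min(0).round(3),s.max(0).round(3))
```

```text
(311, 284) [0.5125 0.3417 0.2418] 0.146
(333, 284) [0.5215 0.3436 0.2423] 0.146
(311, 300) [0.5128 0.342  0.2579] 0.131
(333, 300) [0.5208 0.3438 0.2587] 0.13
(311, 320) [0.5133 0.3411 0.2716] 0.118
(322, 300) [0.5169 0.3427 0.2579] 0.131
(320, 340) [0.5175 0.3352 0.2732] 0.118
(310, 385) [0.516  0.3257 0.2844] 0.11
[[ 0.983  0.175  0.052  0.506]
 [ 0.182 -0.949 -0.258  0.397]
 [ 0.004  0.264 -0.965  0.378]
 [ 0.     0.     0.     1.   ]]
scene 108
0.23 8 [0.51  0.316 0.233] [0.524 0.332 0.24 ]
0.24 35 [0.505 0.314 0.24 ] [0.532 0.332 0.25 ]
0.25 30 [0.507 0.316 0.25 ] [0.532 0.33  0.26 ]
0.26 35 [0.507 0.315 0.26 ] [0.533 0.336 0.27 ]
top 0
```

Both cameras put the shut fingertips at z≈0.233 when ee_pos z is 0.211, about 33 mm higher than the tool data say. That explains the miss above the fin, so I'll go 33 mm lower.

```bash
python3 -m creep '[[[0,0,0],0,0.05],[[0,0,0],0,0.05],[[0,0,0.022],0,0.05],[[0,0,0.022],0,0.05],[[0,0,0.022],0,0.05],[[0,0,0.022],0,0.05],[[0,0,0.022],0,0.05],[[0,0,0.022],0,0.05],[[0,0,0.022],0,0.05],[[0,0,0.015],0,0.05],[[0,0,0.01],0,0.05],[[0,0,0.008],0,0.05],[[0,0,0],0,0.05],[[0,0,0],0,0.05]]'
python3 -m creep '[[[0,0,0],0,0.0],[[0,0,0],0,0.0],[[0,0,0],0,0.0],[[0,0,0],0,0.0],[[0,0,0],0,0.0],[[0,0,0],0,0.0],[[0,0,0],0,0.0],[[0,0,0],0,0.0]]'
```

```text
clock: 7.3
ee_pos: [0.5181, 0.3318, 0.0224]
eef_rot: [2.009, 2.415, 0.001]
ft_force: [-0.6, -0.4, 0.4]
gripper_width: 0.584
gripper_force: 0.0
clock: 8.1
ee_pos: [0.5179, 0.3317, 0.0224]
eef_rot: [2.009, 2.415, 0.001]
ft_force: [-2.1, -1.1, 6.7]
gripper_width: 0.102
gripper_force: 59.5
```

```bash
python3 -m creep '[[[0,0,-0.005],0,0.0],[[0,0,-0.01],0,0.0],[[0,0,-0.015],0,0.0],[[0,0,-0.02],0,0.0],[[0,0,-0.02],0,0.0],[[0,0,-0.02],0,0.0],[[0,0,-0.02],0,0.0],[[0,0,-0.015],0,0.0],[[0,0,-0.01],0,0.0],[[0,0,0],0,0.0],[[0,0,0],0,0.0]]'
python3 - <<'E'
from h import *
p,Rm,o=tool(); print(p,o["gripper_width"])
for n in ("top0","top1","scene0","scene1"):
    im,d,T,K=load(n); P=cloud(im,d,T,K).reshape(-1,3)
    a=np.radians(-10.2); ex=np.array([np.cos(a),np.sin(a)]); ey=np.array([-ex[1],ex[0]])
    c=np.array([.551,.028]); q=P[:,:2]-c; X=q@ex; Y=q@ey; z=P[:,2]
    rim=(z>.083)&(z<.093)&(abs(X)<.09)&(abs(Y)<.1)
    s=rim&(abs(Y)<.05); print(n,"x' edges",np.percentile(X[s],[1,99]).round(4)); s=rim&(abs(X)<.045); print(" y' edges",np.percentile(Y[s],[1,99]).round(4))
    # wall midlines: linear fit for yaw
    for nm,sel in (("front",rim&(abs(Y)<.07)&(X<-.045)),("back",rim&(abs(Y)<.05)&(X>.045))):
        if sel.sum()>15:
            f=np.polyfit(Y[sel],X[sel],1); print("  ",nm,sel.sum(),f.round(4))
    for nm,sel in (("+y",rim&(abs(X)<.05)&(Y>.06)),("-y",rim&(abs(X)<.05)&(Y<-.06))):
        if sel.sum()>15:
            f=np.polyfit(X[sel],Y[sel],1); print("  ",nm,sel.sum(),f.round(4))
    s=(z>.25)&(z<.31)&(X>.07)&(X<.2)&(abs(Y)<.08)
    print("  bar",s.sum(),X[s].mean().round(4),np.median(z[s]).round(4), Y[s].min().round(3),Y[s].max().round(3))
E
```

```text
clock: 9.2
ee_pos: [0.5176, 0.3316, 0.1567]
eef_rot: [-2.009, -2.415, 0.001]
ft_force: [-1.1, 0.2, -2.2]
gripper_width: 0.1
gripper_force: 58.7
[0.51761322 0.33162185 0.15669251] 0.10002846098338697
top0 x' edges [-0.065   0.0653]
 y' edges [-0.0835  0.0859]
   front 113 [-0.0073 -0.0602]
   back 77 [-0.0035  0.0598]
   +y 81 [0.0053 0.0809]
   -y 75 [ 0.0112 -0.0792]
  bar 172 0.1256 0.2791 -0.062 0.066
top1 x' edges [-0.065  0.065]
 y' edges [-0.0838  0.0861]
   front 108 [-0.0065 -0.0601]
   back 77 [0.0022 0.0597]
   +y 79 [0.0082 0.0809]
   -y 79 [ 0.0046 -0.0791]
  bar 172 0.1259 0.2787 -0.062 0.066
scene0 x' edges [-0.0649  0.0665]
 y' edges [-0.086   0.0865]
   front 160 [ 0.0006 -0.0584]
   back 77 [0.0041 0.0613]
   +y 111 [-0.0031  0.0792]
   -y 138 [ 0.0039 -0.0803]
  bar 222 0.1284 0.2771 -0.065 0.064
scene1 x' edges [-0.0648  0.0667]
 y' edges [-0.0875  0.0875]
   front 148 [ 0.0003 -0.0581]
   back 78 [0.0093 0.0614]
   +y 110 [0.0059 0.0795]
   -y 142 [-0.0037 -0.0804]
  bar 224 0.1284 0.2773 -0.066 0.063
```

```bash
python3 -m creep '[[[-0.01,-0.0007,0],0,0],[[-0.019,-0.0014,0],0,0],[[-0.019,-0.0014,0],0,0],[[-0.019,-0.0014,0],0,0],[[-0.019,-0.0014,0],0,0],[[-0.019,-0.0014,0],0,0],[[-0.019,-0.0014,0],0,0],[[-0.019,-0.0014,0],0,0],[[-0.019,-0.0014,0],0,0],[[-0.019,-0.0014,0],0,0],[[-0.019,-0.0014,0],0,0],[[-0.019,-0.0014,0],0,0],[[-0.019,-0.0014,0],0,0],[[-0.019,-0.0014,0],0,0],[[-0.019,-0.0014,0],0,0],[[-0.019,-0.0014,0],0,0],[[-0.0092,-0.0007,0],0,0],[[0,0,0],0.12,0],[[0,0,0],0.12,0],[[0,0,0],0.118,0]]'
python3 -m creep '[[[0,0,0],0,0],[[0,0,0],0,0],[[0,0,0],0,0]]'
python3 - <<'E'
from h import *
p,Rm,o=tool(); print(p,Rm.round(3)[:,:2].tolist(),o["ft_force"],o["gripper_width"])
im,d,T,K=grab("wrist","w3"); P=cloud(im,d,T,K).reshape(-1,3)
a=np.radians(-10); ex=np.array([np.cos(a),np.sin(a)]); ey=np.array([-ex[1],ex[0]])
q=P[:,:2]-[.5515,.0285]; X=q@ex; Y=q@ey; z=P[:,2]
rim=(z>.08)&(z<.096)&(abs(X)<.09)&(abs(Y)<.1)
for nm,s,A,B in (("front",rim&(abs(Y)<.07)&(X<-.045),Y,X),("back",rim&(abs(Y)<.05)&(X>.045)&(X<.073),Y,X),("+y",rim&(abs(X)<.05)&(Y>.06),X,Y),("-y",rim&(abs(X)<.05)&(Y<-.06),X,Y)):
    if s.sum()>30: print(nm,s.sum(),np.polyfit(A[s],B[s],1).round(4),np.percentile(B[s],[2,98]).round(4),np.median(z[s]).round(4))
# top-view check of the carried thing
im,d,T,K=grab("top","top2")
E
```

```text
clock: 11.2
ee_pos: [0.5508, 0.0282, 0.1568]
eef_rot: [-2.412, -2.012, 0.0]
ft_force: [-0.3, 0.3, -2.4]
gripper_width: 0.098
gripper_force: 58.6
clock: 11.5
ee_pos: [0.551, 0.0284, 0.1569]
eef_rot: [-2.404, -2.022, 0.0]
ft_force: [-0.1, -0.6, -1.3]
gripper_width: 0.099
gripper_force: 58.6
[0.55102252 0.02842088 0.15688104] [[0.171, 0.985], [0.985, -0.171], [-0.0, -0.0]] [-0.09684423 -0.63529027 -1.30667008] 0.09910023117043901
front 3198 [-0.0014 -0.0592] [-0.0647 -0.0547] 0.087
back 2289 [-0.0006  0.0594] [0.055  0.0649] 0.0871
+y 2667 [-0.0018  0.0825] [0.0777 0.0873] 0.0872
-y 44 [ 0.0016 -0.0722] [-0.0731 -0.0716] 0.0835
```

View pics/w3.png

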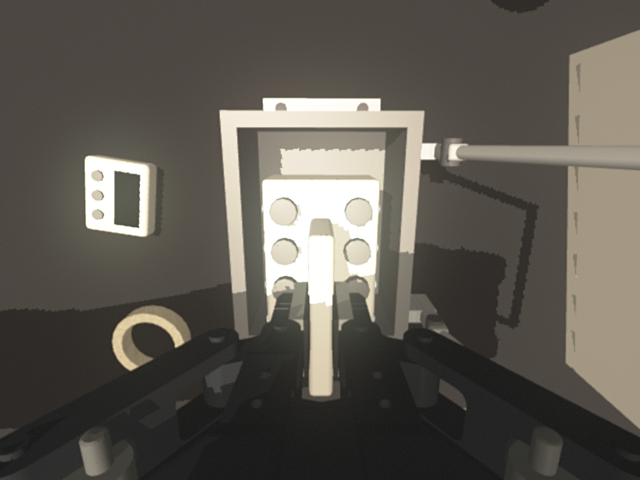

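The carrier at px (320,250) hangs aligned over the box opening, with about 20 px to each wall. The rim fits give the box centre as about (0.552, 0.031) and the yaw as -10°.

```bash
python3 -m creep '[[[0.002,0.0005,0.01],0,0],[[0,0,0.015],0,0],[[0,0,0.015],0,0],[[0,0,0.015],0,0],[[0,0,0.015],0,0],[[0,0,0.015],0,0],[[0,0,0.013],0,0],[[0,0,0.01],0,0],[[0,0,0.007],0,0],[[0,0,0],0,0],[[0,0,0],0,0]]'
python3 -m creep '[[[0,0,0.003],0,0],[[0,0,0.003],0,0],[[0,0,0.002],0,0],[[0,0,0],0,0],[[0,0,0],0,0]]'
```

```text
clock: 12.7
ee_pos: [0.5521, 0.0303, 0.0422]
eef_rot: [2.407, 2.019, 0.0]
ft_force: [-0.1, 0.2, -0.9]
gripper_width: 0.099
gripper_force: 58.6
clock: 13.2
ee_pos: [0.552, 0.0303, 0.0339]
eef_rot: [2.407, 2.019, -0.0]
ft_force: [-0.3, 0.5, -1.3]
gripper_width: 0.096
gripper_force: 58.6
```

```bash
python3 -m creep '[[[0,0,0.001],0,0],[[0,0,0.001],0,0],[[0,0,0],0,0],[[0,0,0],0,0]]'
```

```text
clock: 13.6
ee_pos: [0.552, 0.0304, 0.0323]
eef_rot: [2.407, 2.019, 0.0]
ft_force: [-2.3, 0.0, 9.1]
gripper_width: 0.102
gripper_force: 60.1
```

```bash
python3 -m creep '[[[0,0,0],0,0.02],[[0,0,0],0,0.03],[[0,0,0],0,0.04],[[0,0,0],0,0.04],[[0,0,0],0,0.04],[[0,0,0],0,0.04],[[0,0,-0.008],0,0.04],[[0,0,-0.015],0,0.04],[[0,0,-0.02],0,0.04],[[0,0,-0.02],0,0.04],[[0,0,-0.02],0,0.04],[[0,0,-0.02],0,0.04],[[0,0,-0.02],0,0.04],[[0,0,-0.02],0,0.04],[[0,0,-0.02],0,0.04],[[0,0,-0.02],0,0.04],[[0,0,0],0,0.05],[[0,0,0],0,0.05],[[0,0,0],0,0.05]]'
python3 - <<'E'
from h import *
p,Rm,o=tool(); print(p,Rm.round(3)[:,:2].tolist())
im,d,T,K=grab("top","top3")
im,d,T,K=grab("wrist","w4"); P=cloud(im,d,T,K).reshape(-1,3)
a=np.radians(-10); ex=np.array([np.cos(a),np.sin(a)]); ey=np.array([-ex[1],ex[0]])
q=P[:,:2]-[.5515,.0285]; X=q@ex; Y=q@ey; z=P[:,2]
rim=(z>.08)&(z<.096)&(abs(X)<.09)&(abs(Y)<.1)
for nm,s,A,B in (("front",rim&(abs(Y)<.07)&(X<-.045),Y,X),("back",rim&(abs(Y)<.05)&(X>.045)&(X<.073),Y,X),("+y",rim&(abs(X)<.05)&(Y>.06),X,Y),("-y",rim&(abs(X)<.05)&(Y<-.06),X,Y)):
    if s.sum()>30: print(nm,s.sum(),np.polyfit(A[s],B[s],1).round(4),np.percentile(B[s],[2,98]).round(4))
s=(z>.065)&(z<.08)&(abs(X)<.05)&(abs(Y)<.06)
if s.sum()>20: print("fin",s.sum(),rect(P[s][:,:2]),np.median(z[s]))
E
```

```text
clock: 15.5
ee_pos: [0.5516, 0.0304, 0.2145]
eef_rot: [-2.407, -2.019, 0.001]
ft_force: [-0.8, 0.6, -0.6]
gripper_width: 0.585
gripper_force: 0.0
[0.55164566 0.03041029 0.21453461] [[0.174, 0.985], [0.985, -0.174], [-0.0, -0.001]]
front 1866 [-0.0003 -0.0592] [-0.0645 -0.0546]
back 1484 [-0.0013  0.0597] [0.0551 0.065 ]
+y 1669 [0.0028 0.0828] [0.0778 0.0875]
-y 1389 [ 0.0004 -0.0757] [-0.0814 -0.0717]
fin 840 (array([552.4,  30.6], dtype=float32), [69.0, 9.2], 79.9) 0.07494811677624968
```

```bash
python3 -m creep '[[[-0.01,-0.0002,0],0,0.05],[[-0.02,-0.0005,0],0,0.05],[[-0.02,-0.0005,0],0,0.05],[[-0.02,-0.0005,0],0,0.05],[[-0.02,-0.0005,0],0,0.05],[[-0.02,-0.0005,0],0,0.05],[[-0.02,-0.0005,0],0,0.05],[[-0.02,-0.0005,0],0,0.05],[[-0.02,-0.0005,0],0,0.05],[[-0.02,-0.0005,0],0,0.05],[[-0.02,-0.0005,0],0,0.05],[[-0.02,-0.0005,0],0,0.05],[[-0.02,-0.0005,0],0,0.05],[[-0.02,-0.0005,0],0,0.05],[[-0.02,-0.0005,0],0,0.05],[[-0.02,-0.0005,0],0,0.05],[[-0.02,-0.0005,0],0,0.05],[[-0.02,-0.0005,0],0,0.05],[[-0.0186,0,0],0,0.05],[[0,0,0],0.079,0.05]]'
python3 -m creep '[[[0,0,0],0,0.05],[[0,0,0],0,0.05],[[0,0,0],0,0.05]]'
python3 - <<'E'
from h import *
p,Rm,o=tool(); print(p,Rm.round(3)[:,:2].tolist(),o["q"].round(2))
im,d,T,K=grab("wrist","w5"); P=cloud(im,d,T,K).reshape(-1,3); z=P[:,2]
m=np.hypot(P[:,0]-.479,P[:,1]+.331)<.13
for lo,hi in [(.012,.03),(.04,.06)]:
    s=m&(z>lo)&(z<hi); print(s.sum(),rect(P[s][:,:2]),np.median(z[s]))
E
```

```text
clock: 17.6
ee_pos: [0.4773, -0.3343, 0.2147]
eef_rot: [2.488, 1.917, -0.002]
ft_force: [0.9, 1.1, -0.7]
gripper_width: 0.585
gripper_force: 0.0
clock: 17.9
ee_pos: [0.4792, -0.3309, 0.2149]
eef_rot: [-2.483, -1.925, 0.0]
ft_force: [0.5, -1.0, -0.5]
gripper_width: 0.581
gripper_force: 0.0
[ 0.47917037 -0.33087545  0.21491242] [[0.249, 0.968], [0.968, -0.249], [0.0, -0.0]] [ 0.43  0.72  0.25  1.45 -0.2   1.    0.47]
19950 (array([ 480.9, -329.5], dtype=float32), [176.1, 136.5], 76.3) 0.017127572779133182
1154 (array([ 481.2, -328.7], dtype=float32), [78.5, 14.0], 76.3) 0.05167999631006476
```

View pics/w5.png

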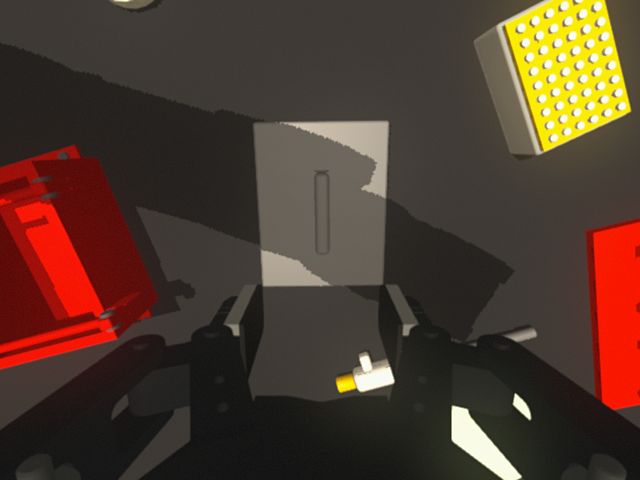

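The lid shows at px (322,205) with its handle bar at (322,212). The measured plate is 176 x 136.5 and the bar 78.5 x 14, as listed. The area for the fingers is clear.

```bash
python3 -m creep '[[[0.0023,0.0013,0],-0.012,0.05],[[0,0,0.022],0,0.05],[[0,0,0.022],0,0.05],[[0,0,0.022],0,0.05],[[0,0,0.022],0,0.05],[[0,0,0.022],0,0.05],[[0,0,0.022],0,0.05],[[0,0,0.022],0,0.05],[[0,0,0.022],0,0.05],[[0,0,0.015],0,0.05],[[0,0,0.01],0,0.05],[[0,0,0.008],0,0.05],[[0,0,0],0,0.05],[[0,0,0],0,0.05]]'
python3 -m creep '[[[0,0,0],0,0.0],[[0,0,0],0,0.0],[[0,0,0],0,0.0],[[0,0,0],0,0.0],[[0,0,0],0,0.0],[[0,0,0],0,0.0],[[0,0,0],0,0.0],[[0,0,0],0,0.0]]'
```

```text
clock: 19.35
ee_pos: [0.4813, -0.3294, 0.0064]
eef_rot: [2.473, 1.937, 0.0]
ft_force: [-0.1, -0.9, 0.2]
gripper_width: 0.582
gripper_force: 0.0
clock: 20.15
ee_pos: [0.4812, -0.3293, 0.0065]
eef_rot: [2.473, 1.937, 0.0]
ft_force: [-1.7, 0.8, 8.0]
gripper_width: 0.148
gripper_force: 60.0
```

```bash
python3 -m creep '[[[0,0,-0.005],0,0],[[0,0,-0.01],0,0],[[0,0,-0.015],0,0],[[0,0,-0.02],0,0],[[0,0,-0.02],0,0],[[0,0,-0.02],0,0],[[0,0,-0.02],0,0],[[0,0,-0.02],0,0],[[0,0,-0.015],0,0],[[0,0,-0.005],0,0],[[0,0,0],-0.0675,0],[[0,0,0],0,0],[[0,0,0],0,0]]'
```

```text
clock: 21.45
ee_pos: [0.4809, -0.3291, 0.1559]
eef_rot: [-2.408, -2.017, 0.0]
ft_force: [0.4, -0.1, -4.5]
gripper_width: 0.153
gripper_force: 58.8
```

Run:
```python
from h import *
p,Rm,o=tool(); print(p,np.degrees(np.arctan2(Rm[1,0],Rm[0,0])),o["gripper_width"])
im,d,T,K=grab("wrist","w6"); P=cloud(im,d,T,K).reshape(-1,3); z=P[:,2]
dl=(p[2]-.0065); s=(abs(z-dl-.018)<.008)&(np.hypot(P[:,0]-p[0],P[:,1]-p[1])<.13)
q=P[s]; print(s.sum(),rect(q[:,:2]),np.median(q[:,2]),dl+.018); L=(q-p)@Rm
print("tool-frame x,y extents of visible plate",np.percentile(L[:,:2],[1,99],0).round(4).tolist(), "tilt", np.linalg.lstsq(np.c_[L[:,:2],np.ones(len(L))],L[:,2],rcond=None)[0].round(4))
print("to go",(np.array([.5522,.0314])-p[:2])@Rm[:2,:2])
```

```text
[ 0.48086869 -0.32912503  0.15586025] 79.8918094050728 0.15260020008145814
62818 (array([ 482.9, -316.7], dtype=float32), [150.2, 135.7], 79.8) 0.16647145920828635 0.1673602465855402
tool-frame x,y extents of visible plate [[-0.0238, -0.0658], [0.0866, 0.0656]] tilt [ 0.0004 -0.0014 -0.0106]
to go [0.36744817 0.0069493 ]
```

```bash
python3 -m creep '[[[0.01,0.0003,0],0,0],[[0.02,0.0004,0],0,0],[[0.02,0.0004,0],0,0],[[0.02,0.0004,0],0,0],[[0.02,0.0004,0],0,0],[[0.02,0.0004,0],0,0],[[0.02,0.0004,0],0,0],[[0.02,0.0004,0],0,0],[[0.02,0.0004,0],0,0],[[0.02,0.0004,0],0,0],[[0.02,0.0004,0],0,0],[[0.02,0.0004,0],0,0],[[0.02,0.0004,0],0,0],[[0.02,0.0004,0],0,0],[[0.02,0.0004,0],0,0],[[0.02,0.0004,0],0,0],[[0.02,0.0004,0],0,0],[[0.02,0.0004,0],0,0],[[0.0174,0,0],0,0],[[0,0,0],0,0]]'
python3 -m creep '[[[0,0,0],0,0],[[0,0,0],0,0],[[0,0,0],0,0]]'
python3 - <<'E'
from h import *
p,Rm,o=tool(); print(p,np.degrees(np.arctan2(Rm[1,0],Rm[0,0])),o["gripper_width"])
print("to go",(np.array([.5522,.0314])-p[:2])@Rm[:2,:2])
E
```

```text
clock: 23.5
ee_pos: [0.5517, 0.0348, 0.1556]
eef_rot: [-2.403, -2.022, -0.001]
ft_force: [0.2, 0.1, -4.0]
gripper_width: 0.147
gripper_force: 58.8
clock: 23.8
ee_pos: [0.5517, 0.0309, 0.156]
eef_rot: [2.408, 2.018, -0.0]
ft_force: [1.0, 0.1, -4.1]
gripper_width: 0.151
gripper_force: 58.8
[0.55169992 0.03085989 0.1559562 ] 79.94147352662311 0.1508556145904468
to go [0.00061915 0.00039806]
```

```bash
python3 -m creep '[[[0.0006,0.0004,0.01],0,0],[[0,0,0.014],0,0],[[0,0,0.014],0,0],[[0,0,0.01],0,0],[[0,0,0.008],0,0],[[0,0,0.003],0,0],[[0,0,0.002],0,0],[[0,0,0.002],0,0],[[0,0,0],0,0],[[0,0,0],0,0]]'
python3 -m creep '[[[0,0,0.002],0,0],[[0,0,0.002],0,0],[[0,0,0.001],0,0],[[0,0,0],0,0],[[0,0,0],0,0]]'
```

```text
clock: 24.8
ee_pos: [0.5524, 0.0319, 0.0931]
eef_rot: [2.406, 2.019, 0.0]
ft_force: [-0.2, 0.7, -4.8]
gripper_width: 0.147
gripper_force: 58.7
clock: 25.3
ee_pos: [0.5523, 0.0319, 0.0879]
eef_rot: [2.407, 2.019, -0.0]
ft_force: [0.4, 0.2, -3.1]
gripper_width: 0.15
gripper_force: 58.7
```

```bash
python3 -m creep '[[[0,0,0.001],0,0],[[0,0,0.001],0,0],[[0,0,0],0,0],[[0,0,0],0,0]]'
```

```text
clock: 25.7
ee_pos: [0.5524, 0.0319, 0.0865]
eef_rot: [2.406, 2.019, 0.001]
ft_force: [-4.4, 0.8, 10.9]
gripper_width: 0.151
gripper_force: 60.7
```

```bash
python3 -m creep '[[[0,0,0],0,0.025],[[0,0,0],0,0.035],[[0,0,0],0,0.045],[[0,0,0],0,0.045],[[0,0,0],0,0.045],[[0,0,0],0,0.045],[[0,0,-0.008],0,0.045],[[0,0,-0.015],0,0.045],[[0,0,-0.02],0,0.045],[[0,0,-0.02],0,0.045],[[0,0,-0.02],0,0.045],[[0,0,-0.02],0,0.045],[[0,0,-0.02],0,0.045],[[0,0,-0.01],0,0.045],[[0,0,0],0,0.02],[[0,0,0],0,0]]'
python3 - <<'E'
from h import *
p,Rm,o=tool(); print(p)
a=np.radians(-10); ex=np.array([np.cos(a),np.sin(a)]); ey=np.array([-ex[1],ex[0]])
for n in("wrist","top","scene"):
    im,d,T,K=grab(n,n+"7"); P=cloud(im,d,T,K).reshape(-1,3); z=P[:,2]
    q=P[:,:2]-[.5522,.0314]; X=q@ex; Y=q@ey
    s=(abs(X)<.074)&(abs(Y)<.1)&(z>.09)&(z<.106); r=P[s]
    f=np.linalg.lstsq(np.c_[X[s],Y[s],np.ones(s.sum())],z[s],rcond=None)[0]
    print(n,s.sum(),np.median(z[s]).round(4),"plane",f.round(4),"ext",np.percentile(X[s],[.5,99.5]).round(4),np.percentile(Y[s],[.5,99.5]).round(4))
    s=(z>.22)&(z<.31)&(X>.08)&(X<.2)&(abs(Y)<.08)
    if s.sum()>9:
        t=s&(z>z[s].max()-.025); print(" bar",t.sum(),"x'",X[t].mean().round(4),"z",np.median(z[t]).round(4),"ang",np.arctan2(np.median(z[t])-.1035,X[t].mean()-.079) )
E
```

```text
clock: 27.3
ee_pos: [0.5521, 0.032, 0.2183]
eef_rot: [-2.406, -2.019, 0.001]
ft_force: [0.2, 0.4, -0.5]
gripper_width: 0.196
gripper_force: 0.0
[0.55207392 0.03199246 0.21834746]
wrist 28240 0.0972 plane [ 0.0024 -0.0005  0.0972] ext [-0.0665  0.0679] [-0.0837  0.0881]
 bar 249 x' 0.1189 z 0.2537 ang 1.3111253262409517
top 483 0.0983 plane [ 0.0011 -0.0148  0.0973] ext [-0.0679  0.0722] [-0.0898 -0.0516]
 bar 161 x' 0.1255 z 0.2796 ang 1.312470358757455
scene 1823 0.0968 plane [-0.0021  0.0054  0.0968] ext [-0.0663  0.0688] [-0.0922  0.0836]
 bar 202 x' 0.1284 z 0.2775 ang 1.2943703807307116
```

The lid sits level with its plate top at about 97–98 mm and its extents centred on the box. The bail bar is at x' ≈ 0.126, z ≈ 0.276 (angle about 1.83). Next I go up and over the bar with the fingers shut.

```bash
python3 -m creep '[[[0,0,-0.02],0,0],[[0,0,-0.02],0,0],[[0,0,-0.02],0,0],[[0,0,-0.02],0,0],[[0,0,-0.01],0,0],[[0,0,0],0,0],[[0,0.015,0],0,0],[[0,0.02,0],0,0],[[0,0.02,0],0,0],[[0,0.02,0],0,0],[[0,0.02,0],0,0],[[0,0.02,0],0,0],[[0,0.02,0],0,0],[[0,0.02,0],0,0],[[0,0.004,0],0,0],[[0,0,0],0,0],[[0,0,0],0,0]]'
python3 - <<'E'
from h import *
p,Rm,o=tool(); print(p,o["q"].round(2),Rm.round(3).tolist(),o["ft_force"])
a=np.radians(-10); ex=np.array([np.cos(a),np.sin(a)]); ey=np.array([-ex[1],ex[0]])
print("tcp x'",(p[:2]-[.5522,.0314])@ex)
for n in("scene","wrist"):
    im,d,T,K=grab(n,n+"8"); P=cloud(im,d,T,K).reshape(-1,3); z=P[:,2]
    q=P[:,:2]-[.5522,.0314]; X=q@ex; Y=q@ey
    for lo,hi in ((.25,.285),(.285,.30),(.30,.315),(.315,.33),(.33,.345)):
        s=(X>.08)&(X<.2)&(abs(Y)<.07)&(z>lo)&(z<hi)
        if s.sum()>3: print(n,lo,s.sum(),np.percentile(X[s],[1,50,99]).round(3),np.percentile(Y[s],[1,99]).round(3),z[s].min().round(4))
E
```

```text
clock: 29.15
ee_pos: [0.7087, 0.0044, 0.3079]
eef_rot: [-2.406, -2.019, 0.001]
ft_force: [-0.3, 0.4, 0.3]
gripper_width: 0.001
gripper_force: 0.0
[0.70867025 0.00436943 0.30792572] [-0.12  0.95  0.34  0.57 -0.27  1.64 -0.12] [[0.174, 0.985, -0.001], [0.985, -0.174, 0.0], [-0.0, -0.001, -1.0]] [-0.2533807   0.43443062  0.34620003]
tcp x' 0.15878692497270558
scene 0.25 224 [0.118 0.128 0.133] [-0.067  0.06 ] 0.2502
scene 0.33 49 [0.146 0.163 0.173] [-0.016  0.004] 0.3335
wrist 0.25 3109 [0.119 0.128 0.132] [-0.047  0.063] 0.2501
wrist 0.33 380 [0.146 0.159 0.171] [0.007 0.012] 0.3366
```

View pics/scene8.png

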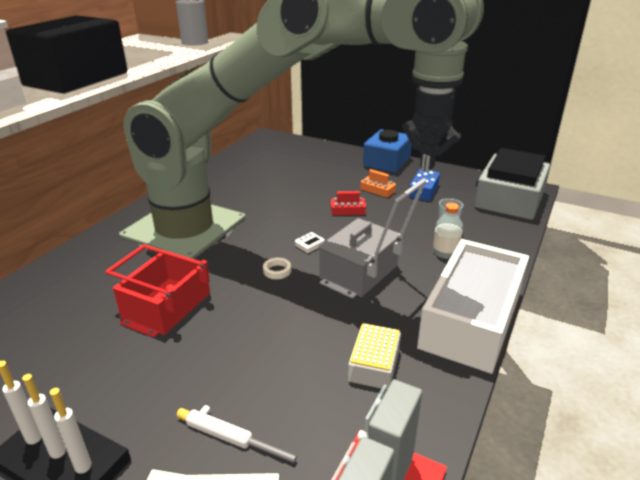

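The scene view shows the shut fingertips at px (427,160), just behind and above the bail bar at (405,195), and the lid home on the box at (362,250). I'll lower the fingers behind the bar and pull it forward.

```bash
python3 -m creep '[[[0,0,0.02],0,0],[[0,0,0.02],0,0],[[0,0,0.02],0,0],[[0,0,0.02],0,0],[[0,0,0],0,0],[[0,-0.015,0],0,0],[[0,-0.015,0],0,0],[[0,-0.015,0],0,0],[[0,-0.015,0],0,0],[[0,0,0],0,0]]'
python3 -m creep '[[[0,-0.015,0],0,0],[[0,-0.015,0],0,0],[[0,-0.015,0],0,0],[[0,-0.015,0],0,0],[[0,-0.02,0.01],0,0],[[0,-0.02,0.011],0,0],[[0,-0.012,0.009],0,0],[[0,-0.011,0.009],0,0],[[0,-0.011,0.009],0,0],[[0,0,0],0,0],[[0,0,0],0,0]]'
cat > bar.py <<'E'
from h import *
import sys
p,Rm,o=tool()
a=np.radians(-10); ex=np.array([np.cos(a),np.sin(a)]); ey=np.array([-ex[1],ex[0]])
print("tcp x'",(p[:2]-[.5522,.0314])@ex,"z",p[2])
n="scene"; im,d,T,K=grab(n,sys.argv[1]); P=cloud(im,d,T,K).reshape(-1,3); z=P[:,2]
q=P[:,:2]-[.5522,.0314]; X=q@ex; Y=q@ey
for s in ((abs(Y-.045)<.03),(abs(Y+.045)<.03)):
    r=np.hypot(X-.079,z-.1035); t=s&(abs(r-.179)<.012)&(z>.095)&(abs(Y)<.062)&(X<.2)
    an=np.arctan2(z[t]-.1035,.079-X[t]); h=np.histogram(an,np.arange(-.1,2.2,.1)); print(t.sum(),"median ang",np.median(an).round(3),[(round(x,1),int(c)) for x,c in zip(h[1],h[0]) if c])
E
python3 bar.py s9
```

```text
clock: 30.25
ee_pos: [0.6493, 0.0153, 0.2309]
eef_rot: [2.406, 2.02, 0.003]
ft_force: [0.7, -0.4, -0.2]
gripper_width: 0.003
gripper_force: 0.0
clock: 31.35
ee_pos: [0.5189, 0.0379, 0.1815]
eef_rot: [2.406, 2.019, 0.001]
ft_force: [0.1, 0.0, -0.1]
gripper_width: 0.001
gripper_force: 0.0
tcp x' -0.033911245144117544 z 0.18153392949011563
0 median ang nan []
75 median ang 0.755 [(np.float64(0.7), 58), (np.float64(0.8), 3), (np.float64(0.9), 2), (np.float64(1.0), 6), (np.float64(1.1), 3), (np.float64(1.2), 3)]
  return _methods._mean(a, axis=axis, dtype=dtype,
  ret = ret.dtype.type(ret / rcount)
```

```bash
python3 -m creep '[[[0,0.006,0],0,0],[[0,0,-0.025],0,0],[[0,0,-0.025],0,0],[[0,0,0],0,0],[[0,-0.016,0],0,0],[[0,-0.016,0],0,0],[[0,0,0],0,0],[[0,0,0.013],0,0],[[0,0,0.013],0,0],[[0,-0.0045,0.0105],0,0],[[0,-0.0045,0.0105],0,0],[[0,-0.0065,0.0115],0,0],[[0,-0.0065,0.0115],0,0],[[0,-0.005,0.0125],0,0],[[0,-0.005,0.0125],0,0],[[0,0,0],0,0]]'
python3 -m creep '[[[0,-0.003,0.0132],0,0],[[0,-0.003,0.0132],0,0],[[0,-0.001,0.0132],0,0],[[0,-0.001,0.0112],0,0],[[0,0,0],0,0],[[0,0,0],0,0]]'
python3 bar.py s10
```

```text
clock: 33.0
ee_pos: [0.4606, 0.0479, 0.1347]
eef_rot: [-2.406, -2.018, 0.003]
ft_force: [-0.2, -0.3, 0.8]
gripper_width: 0.0
gripper_force: 0.0
clock: 33.6
ee_pos: [0.4535, 0.0493, 0.0855]
eef_rot: [2.407, 2.019, 0.0]
ft_force: [0.2, 0.2, 0.6]
gripper_width: -0.002
gripper_force: 0.0
tcp x' -0.10026673980487637 z 0.08551616679603528
48 median ang 0.012 [(np.float64(-0.1), 9), (np.float64(0.0), 38), (np.float64(0.4), 1)]
94 median ang 0.028 [(np.float64(-0.1), 17), (np.float64(0.0), 37), (np.float64(0.1), 1), (np.float64(0.2), 3), (np.float64(0.3), 5), (np.float64(0.4), 23), (np.float64(0.5), 6), (np.float64(0.6), 1), (np.float64(0.7), 1)]
```

```bash
python3 -m creep '[[[0,0,0.0015],0,0],[[0,0,0.0015],0,0],[[0,0,0],0,0],[[0,0,0],0,0]]'
```

```text
clock: 34.05
ee_pos: [0.4534, 0.0495, 0.0827]
eef_rot: [2.406, 2.019, 0.002]
ft_force: [-1.7, 0.7, 13.1]
gripper_width: -0.004
gripper_force: 6.8
```

```bash
python3 -m creep '[[[0,0,0],0,0],[[0,0,-0.005],0,0],[[0,0,-0.015],0,0],[[0,0,-0.02],0,0],[[0,0,-0.02],0,0],[[0,0,-0.02],0,0],[[0,0,-0.02],0,0],[[0,0,-0.02],0,0],[[0,0,-0.01],0,0],[[0,0,0],0,0],[[0,0,0],0,0],[[0,0,0],0,0]]'
python3 bar.py s11
python3 - <<'E'
from h import *
im,d,T,K=load("s11"); P=cloud(im,d,T,K).reshape(-1,3); z=P[:,2]
a=np.radians(-10); ex=np.array([np.cos(a),np.sin(a)]); ey=np.array([-ex[1],ex[0]]); q=P[:,:2]-[.5522,.0314]; X=q@ex; Y=q@ey
s=(X>-.106)&(X<-.094)&(abs(Y)<.055)&(z>.09)&(z<.13); print("bar top z",s.sum(),np.percentile(z[s],[50,95]))
s=(abs(X)<.072)&(abs(Y)<.05)&(z>.09)&(z<.102); f=np.linalg.lstsq(np.c_[X[s],Y[s],np.ones(s.sum())],z[s],rcond=None)[0]; print("lid plane",f.round(4))
E
```

```text
clock: 35.25
ee_pos: [0.4526, 0.0494, 0.2116]
eef_rot: [-2.406, -2.019, 0.001]
ft_force: [-0.4, -0.5, 0.1]
gripper_width: 0.002
gripper_force: 0.0
tcp x' -0.10124641517193314 z 0.21155531269423652
49 median ang 0.01 [(np.float64(-0.1), 13), (np.float64(0.0), 36)]
51 median ang 0.011 [(np.float64(-0.1), 13), (np.float64(0.0), 38)]
bar top z 112 [0.10566174 0.10930289]
lid plane [-0.0036 -0.0039  0.0969]
```

View pics/s11.png

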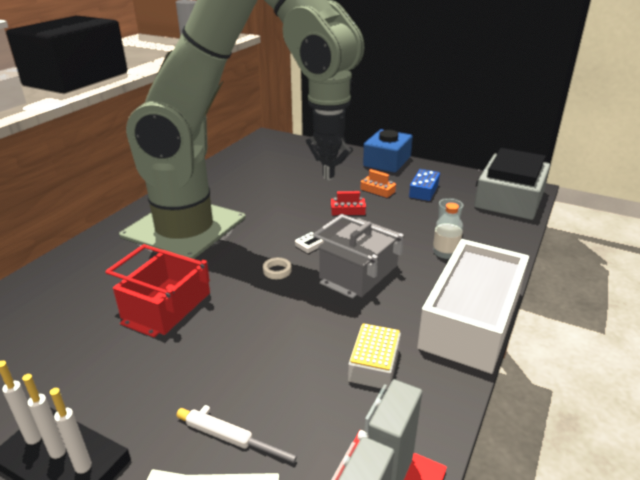

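The lid is home and the bail lies flat over it at px (360,240). The bystanders are where they were, and the gripper is clear at (328,165).

```bash
python3 -c "
from rig import job_done; print(job_done())"
```

```text
the job is handed in; nothing more can be done
None
```

The carrier is upright in the box, the lid is fully home, the bail is all the way down (about 0.01 rad), and I handed the job in at about 35 s of the 72 s; the hand-in call returned no verdict.

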